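# Clear the sorting board and put the slide box in its corner

### The job

Stone chips are lying on the sorting board where the slide box belongs. First sweep all three with the scraper block into the trough along the board's near edge (not with your fingers), then slide the flat black slide box along the deck, without lifting or tipping it, into the corner of the board until it sits flush against both fences. Finish with the scraper standing upright, lengthways, in the middle of its rubber pad, and leave everything else on the bench where it is.

Things in the scene. Friction and masses are not known exactly. Their poses are not given: they have to be found in the camera images.
- board: White sorting board fixed to the bench, 235 (x) by 290 (y) mm, turned up to 9 degrees. Origin: centre of its underside, on the bench; +x away from the robot, +y left, z up. Flat deck, top at z = 26 mm, x from -57.5 to 107.5, y from -145 to 135. Fences on the far and left edges; right edge (-y) open; the near edge (x = -57.5) is open and drops into the trough.
- board_corner (a point): Inner corner of the two fences at deck level: (107.5, 135, 26) mm in the board's frame, same axes. Aluminium fences, 10 mm thick, rise 14 mm above the deck: one along the whole far edge (inner face x = 107.5), one along the deck's left edge (inner face y = 135). With the slide box home, its origin is 49 mm from this point along both -x and -y.
- board_trough (a point): Middle of the trough's floor, (-85, 0, 4) mm in the board's frame. Grey trough along the board's near edge, inside 55 (x) by 280 (y) mm; walls up to z = 30 mm, and on the deck side the deck's edge, 26 mm.
- slidebox: Flat square black slide box with a paper label on top, 98 by 98 mm, 36 mm tall, about 0.25 to 0.5 kg, loose on the right-hand part of the deck, turned up to about 11 degrees relative to the board; origin at the centre of its underside, z up. Too wide to grip; slides when pushed on a side.
- scraper: Scraper block standing on the bench: grey plastic foot 34 (x) by 112 (y) mm, 26 mm tall, with a wooden grip on top, 22 (x) by 74 (y) mm, from z = 26 to 64 mm. Origin at the centre of its underside; z up. About 0.16 kg. It starts on either side of the board; gripped across the 22 mm. The 112 mm faces do the sweeping.
- pad: Scraper's place: flat black rubber pad fixed to the bench, 100 (x) by 160 (y) mm, 3 mm thick; origin at the centre of its underside. On the other side of the board from the scraper's start. The scraper's long (y) direction goes along the pad's long (y) direction, either way round.
- chip1_center (a point): Centre of stone chip 1 of 3: loose grey stone, about 24 mm across, 13 mm tall, 12 g; starts lying on the left part of the deck, its centre 60 to 118 mm from the far fence and 22 to 92 mm from the left fence.
- chip2_center (a point): Centre of stone chip 2 of 3: loose grey stone, about 24 mm across, 13 mm tall, 12 g; starts lying on the left part of the deck, its centre 60 to 118 mm from the far fence and 22 to 92 mm from the left fence.
- chip3_center (a point): Centre of stone chip 3 of 3: loose grey stone, about 24 mm across, 13 mm tall, 12 g; starts lying on the left part of the deck, its centre 60 to 118 mm from the far fence and 22 to 92 mm from the left fence.
- bottle_a: Bystander, loose: clear glass bottle with a white cap, 42 mm across, 88 mm tall; origin centre of its underside.
- bottle_b: Bystander, loose: clear glass bottle with a white cap, 42 mm across, 88 mm tall; origin centre of its underside.
- bottle_c: Bystander, loose: clear glass bottle with a white cap, 42 mm across, 88 mm tall; origin centre of its underside.
- jar: Bystander, loose: small amber jar, 46 mm across, 60 mm tall; origin centre of its underside.
- dish: Bystander, loose: shallow clear dish, 90 mm across, 16 mm tall, on the bench beyond the board; origin centre of its underside.
- case: Bystander, loose: clear plastic case 55 by 82 by 28 mm beyond the board; origin centre of its underside.

How it is judged:
On the way:
1. all three chips lie in the trough, and the slide box has not yet been moved (less than 30 mm) (x of chip1_center in the frame of board between -0.1135 and -0.0565 m and y of chip1_center in the frame of board between -0.141 and 0.141 m and z of each of chip1_center, chip2_center, chip3_center in the frame of board below 0.026 m and x of chip2_center in the frame of board between -0.1135 and -0.0565 m and y of chip2_center in the frame of board between -0.141 and 0.141 m and x of chip3_center in the frame of board between -0.1135 and -0.0565 m and y of chip3_center in the frame of board between -0.141 and 0.141 m and distance of slidebox from where it was at the start of the episode below 0.03 m), for 0.2 s.
At the end, for the whole second after the job is handed in: All three chips are in the trough below deck level; the slide box lies flat on the deck with each side within 4 mm of its fence and square to the board within 0.05 rad; the scraper stands upright on its pad, within 25 mm of the middle along each side and 0.3 rad of lengthways; all at rest (x of chip1_center in the frame of board between -0.1135 and -0.0565 m and y of chip1_center in the frame of board between -0.141 and 0.141 m and z of each of chip1_center, chip2_center, chip3_center in the frame of board below 0.026 m and x of chip2_center in the frame of board between -0.1135 and -0.0565 m and y of chip2_center in the frame of board between -0.141 and 0.141 m and x of chip3_center in the frame of board between -0.1135 and -0.0565 m and y of chip3_center in the frame of board between -0.141 and 0.141 m and x of slidebox in the frame of board_corner between -0.053 and -0.047 m and y of slidebox in the frame of board_corner between -0.053 and -0.047 m and z of slidebox in the frame of board_corner below 0.003 m and angle between slidebox's own z axis and vertical below 0.05 rad and (angle between the x axis of slidebox and the x axis of board, either way round below 0.05 rad or angle between the x axis of slidebox and the y axis of board, either way round below 0.05 rad) and linear speed of each of slidebox, scraper below 0.01 m/s and x of scraper in the frame of pad between -0.025 and 0.025 m and y of scraper in the frame of pad between -0.025 and 0.025 m and z of scraper in the frame of pad below 0.007 m and angle between scraper's own z axis and vertical below 0.1 rad and angle between the y axis of scraper and the y axis of pad, either way round below 0.3 rad); the robot touches nothing.
It fails at once if the fingers or arm touch a chip (contact force between any of the fingers, the arm and chip1 above 0.3 N or contact force between any of the fingers, the arm and chip2 above 0.3 N or contact force between any of the fingers, the arm and chip3 above 0.3 N).
It fails at once if the slide box is lifted more than 12 mm off the deck or tipped by more than 0.2 rad (z of slidebox in the frame of board_corner above 0.012 m or angle between slidebox's own z axis and vertical above 0.2 rad).
It fails at once if a bystander is moved more than 30 mm (distance of any of bottle_a, bottle_b, bottle_c, jar, dish, case from where it was at the start of the episode above 0.03 m).
It also fails if it takes over 72 s, if anything falls off the work surface, if the arm or the gripper's body presses on something with over 40 N, if the wrist force passes 120 N, or if a joint passes its speed limit or range.

### The arm

A 7-joint arm with a two-finger parallel gripper is mounted at the origin on the work surface. World frame = base frame: x ahead of the robot, y to its left, z up, the work surface at z = 0. Lengths are in m, angles in rad, forces in N, time in s.
With the tool pointing down it reaches from about 0.375 to 0.925 m from the base axis. Payload 3.1 kg.
Tool frame: the origin (TCP) lies at the very end of the fingers, on their centre line; the grasp point (between the pads) lies 19 mm behind it; z points along the fingers, y is the line along which they close (so a half turn about z gives the same grasp; the last joint's range is limited). The gripper opens to 85 mm and grips with 20 to 120 N. Pads are 22 mm wide; open, the fingers measure 114 mm over their backs; the gripper's body (76 mm by 85 mm) begins 54 mm behind the grasp point. The pads swing forward as they close: fully open they stand 13 mm farther back than shut.
Start: joints at [-1.257, 0.383, 0.044, 1.598, -0.018, 1.161, -0.05], TCP at [0.26, 0.596, 0.231] pointing down, gripper open.
Joint ranges: [-2.61, 2.61], [-0.41, 2.15], [-1.48, 1.57], [0, 2.5], [-1.57, 4.71], [0.05, 1.97], [-2.85, 2.85]. Speed limits (rad/s): [2.79, 2.79, 3.14, 3.14, 3.14, 3.14, 3.14].

### API

Orientations are given as a unit quaternion [w, x, y, z].
In Python, from bench import get_state, get_image, close_job gives the robot as it stands.
- The arm moves only by the tool move_arm, never from a script. Its argument "moves" is a list of rows, each an object with "slide": the shift along the world's x, y, z each as a share of 25 mm, from -1 to 1, a list of three; "delta_rot": the turn, a rotation vector about the world's x, y, z each as a share of 60 degrees, from -1 to 1, a list of three; "jaw": the opening, from 0 (shut) to 1 (fully open). A call has 1 to 12 rows; each row shifts and turns the commanded pose from where the row before left it; what a row does not reach is not made up. A row lasts 1/8 s, in which the tool goes at most 62.5 mm and 10.7 degrees, less where a joint would pass 70% of its speed; a pose out of reach is approached as far as the arm can. A call with a number of a shift or a turn outside -1 to 1 is refused whole. A call with a gripper value outside its range is refused whole. The fingers move at their own pace and stop on an object; "newtons" is the grip in N (left out, the last holds). Time passes only in rows, so rows that do not move let the fingers close. It gives the time, the measured TCP pose, the force, the opening and the grip force at its end, in the units of the state.
- get_state(): the state, without advancing time (a new reading comes with each control period).
- get_image(name): name is "side" or "top" or "wrist"; returns a dict with "pixels" (384x512x3 uint8, red, green, blue), "depth" (384x512 float32, m along the optical axis (not along the pixel's ray), 0 where there is no reading), "intrinsics" (3x3 intrinsics, pixels), "R" (3x3) and "t" (3): a world point X has camera coordinates R X + t. Camera axes: x right, y down, z forward; pixel columns grow to the right and rows downward; lengths in m; the calibration is good to about 2 mm. A picture is of the moment at which its call begins.
- close_job(): hands the job in; it is judged then, once.
The state is a dict: "time": time; "joint_pos": joint angles; "qd": joint speeds; "tau": joint torques, N m; "eef_pos": TCP position; "eef_rot": TCP orientation; "force": force on the tool from outside, world axes, zero at the start; "torque": the same for the moment, N m; "width": finger opening in m; "gripper_force": force on a finger pad.
Only numpy, scipy, OpenCV 4.12 (cv2) and the standard library are available. Lean on these libraries where they do the work, as an engineer would, in place of code of your own. Each camera call takes 0.05 s, during which the arm holds its last target. There are 200 camera calls.

## Working session

There is one attempt and no reset: what is moved stays moved. The work goes in short steps, Python scripts to look and compute and a tool call to move; the robot and the scene stay as the last step left them, time stands still between calls to the robot, and variables do not carry over. Pictures are saved under pics/ and viewed, at most 10 in all, crops included, and the job is handed in when it is done.

Besides the shell and the picture viewer there is one more tool, called as a command line: name --argument value ..., lists and objects as JSON in quotes. move_arm: Moves the arm, as the interface text tells. Shift numbers are shares of 25 mm and turn numbers shares of 60 degrees, none past 1 either way. Its arguments: {"type":"object","properties":{"moves":{"type":"array","items":{"type":"object","properties":{"slide":{"type":"array","items":{"type":"number","minimum":-1,"maximum":1}},"delta_rot":{"type":"array","items":{"type":"number","minimum":-1,"maximum":1}},"jaw":{"type":"number"}}}},"newtons":{"type":"number"}},"required":["moves"]}

```bash
mkdir -p pics
cat > h.py <<'E'
import numpy as np, cv2
from bench import get_state, get_image, close_job
def pts(im):
    K,R,t=[np.array(im[k]) for k in("intrinsics","R","t")]
    d=im["depth"]; v,u=np.mgrid[:384,:512]
    c=np.stack([(u-K[0,2])/K[0,0]*d,(v-K[1,2])/K[1,1]*d,d],-1)
    return (c-t)@R
def ray(im,u,v,z):
    K,R,t=[np.array(im[k]) for k in("intrinsics","R","t")]
    o=-R.T@t; r=R.T@np.linalg.inv(K)@np.array([u,v,1.0])
    return o+r*(z-o[2])/r[2]
def save(im,n,box=None,s=1.5):
    p=im["pixels"][:,:,::-1]
    if box: p=p[box[1]:box[3],box[0]:box[2]]
    cv2.imwrite("pics/"+n,cv2.resize(p,None,fx=s,fy=s))
E
python3 - <<'E'
from h import *
for n in("top","side"):
    im=get_image(n); save(im,n+"0.png"); np.savez(n+"0.npz",**im); print(n,np.round(-np.array(im["R"]).T@im["t"],3))
    P=pts(im); print(np.round(P[::48,::64],3).tolist()) if n=="top" else 0
print(get_state())
E
```

```text
top [0.51  0.004 1.24 ]
[[[1.29, 0.92, -0.071], [1.341, 0.744, -0.16], [1.483, 0.593, -0.402], [1.485, 0.317, -0.408], [1.483, 0.039, -0.41], [1.485, -0.239, -0.416], [1.484, -0.518, -0.418], [1.398, -0.726, -0.277]], [[1.434, 1.382, -0.75], [1.208, 0.794, -0.269], [1.426, 0.71, -0.744], [1.428, 0.379, -0.752], [1.426, 0.047, -0.753], [1.422, -0.285, -0.751], [1.416, -0.612, -0.742], [1.201, -0.718, -0.276]], [[0.925, 0.853, 0.002], [0.924, 0.647, 0.001], [0.893, 0.409, 0.09], [0.922, 0.236, 0.0], [0.921, 0.031, 0.001], [0.92, -0.174, -0.0], [0.898, -0.358, 0.064], [0.918, -0.582, -0.002]], [[0.77, 0.849, -0.003], [0.768, 0.641, 0.001], [0.767, 0.437, 0.001], [0.767, 0.234, -0.002], [0.761, 0.03, 0.022], [0.764, -0.171, 0.002], [0.764, -0.374, -0.001], [0.762, -0.572, 0.005]], [[0.616, 0.839, 0.0], [0.615, 0.634, 0.004], [0.614, 0.434, -0.002], [0.613, 0.232, 0.001], [0.611, 0.03, 0.023], [0.612, -0.169, 0.0], [0.612, -0.371, -0.005], [0.611, -0.568, 0.001]], [[0.465, 0.831, 0.001], [0.465, 0.628, 0.005], [0.51, 0.004, 1.24], [0.464, 0.231, -0.002], [0.463, 0.031, 0.004], [0.463, -0.
[... 460 characters left out ...]

{'time': 0.1, 'joint_pos': array([-1.25683698,  0.38378439,  0.04382932,  1.59940695, -0.01791787,
        1.16123276, -0.04990715]), 'qd': array([-0.00085993, -0.00123867,  0.00088176, -0.00694086,  0.00069098,
        0.00117909,  0.00181212]), 'tau': array([ 2.91251905e-03, -4.34725714e+01,  1.02940165e+00, -2.50456363e+01,
        1.08324844e-02,  5.40593814e-03, -1.59370296e-05]), 'eef_pos': array([0.25979181, 0.5948855 , 0.22999719]), 'eef_rot': array([-1.95223701e-04,  2.04392690e-01,  9.78888217e-01, -1.20386483e-03]), 'force': array([ 0.29818799,  0.98474801, -0.17258318]), 'torque': array([-0.00541088,  0.01986531,  0.00847547]), 'gripper_force': 0.0, 'width': 0.08543370386348279}
```

View pics/top0.png

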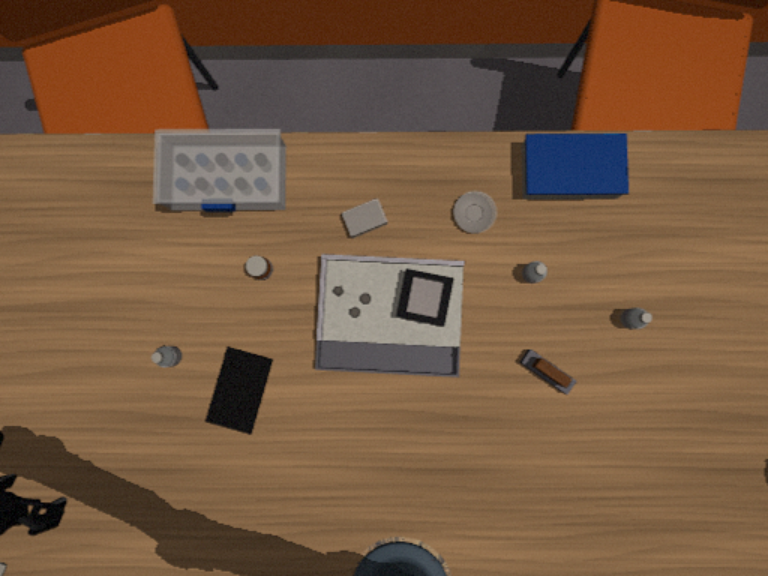

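View pics/side0.png

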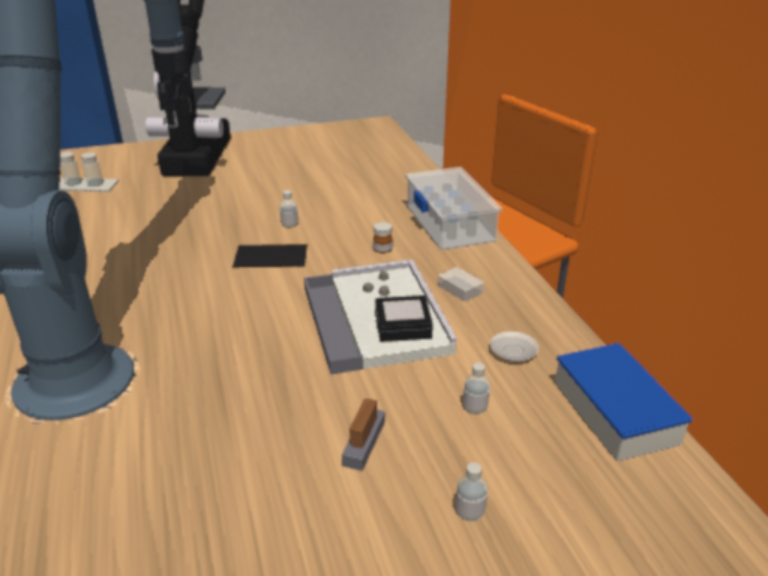

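The top view shows (in 1.5× pixels) the board at about (390,315), chips at (338,291), (365,298) and (354,312), the slide box at (425,297), the scraper at (548,371) and the pad at (239,390). The side view agrees with this.

```bash
cat > m.py <<'E'
from h import *
def big(mask,box):
    m=np.zeros(mask.shape,np.uint8); x0,y0,x1,y1=box; m[y0:y1,x0:x1]=mask[y0:y1,x0:x1]*255
    cs,_=cv2.findContours(m,cv2.RETR_EXTERNAL,cv2.CHAIN_APPROX_NONE)
    return sorted(cs,key=cv2.contourArea,reverse=True)
def rect(im,c,z):
    # pixel edges: contour passes through pixel centres -> size short by ~1 px
    W=np.array([ray(im,u,v,z)[:2] for u,v in c[:,0]],np.float32)
    (x,y),(w,h),a=cv2.minAreaRect(W*1000)
    return np.round([x,y,w,h,a],1)
E
python3 - <<'E'
from m import *
im=dict(np.load("top0.npz")); p=im["pixels"].astype(int); P=pts(im)
mx=p.max(2); mn=p.min(2); 
pad=big(mx<45,(130,220,190,300))[0]; print("pad",rect(im,pad,.003))
bx=big(mx<70,(255,172,310,222))[0]; print("box",rect(im,bx,.036+.026))
sc=[(c,rect(im,c,.064)) for c in big((p[:,:,0]-p[:,:,2]>35)&(p[:,:,0]<130),(340,225,395,270))[:1]]; print("grip",sc[0][1])
print("scr depth>0.015",[rect(im,c,.026) for c in big((P[:,:,2]>.015)&(P[:,:,2]<.1),(335,220,400,275))[:1]])
print("board nonwood",[rect(im,c,.035) for c in big((p[:,:,0]-p[:,:,2]<28),(195,160,325,262))[:1]])
print("deck",[rect(im,c,.026) for c in big((mn>120)&(mx-mn<40),(195,160,325,262))[:1]])
print("trough",[rect(im,c,.03) for c in big((mx<120)&(mx-mn<25),(205,225,315,262))[:1]])
for c in big((mx<125),(216,180,256,220))[:4]:
    m=c[:,0].mean(0); print("chip",m,cv2.contourArea(c),np.round(ray(im,*m,.036)*1000,1))
for n,(u,v) in dict(a=(171,177),b=(110,237),c=(357,181),d=(423,212),dish=(316,141),case=(242,145)).items():
    print(n,np.round(P[v,u],3))
# edges of the board: line fits
for u in(225,265,300): print(u,[(v,p[v,u].tolist(),round(float(P[v,u,2]),3)) for v in list(range(168,178))])
for u in(225,265,300): print(u,[(v,p[v,u].tolist()) for v in list(range(224,234))])
E
```

```text
pad [404.1 331.   97.7 158.   74.5]
box [589.8 -48.9  98.   97.7  78.4]
grip [ 443.3 -301.6   76.3   26.6   53.2]
scr depth>0.015 [array([ 440.9, -298.6,  113.6,   35.3,   54.9])]
board nonwood [array([556.5,  22.4, 296.5, 235.4,  86.9])]
deck [array([586.7,  19.3, 291. , 175.9,  87. ])]
trough [array([469.1,  25.4, 290.8,  60.8,  86.9])]
chip [243.05263158 198.73684211] 36.5 [589.5  69.6  36. ]
chip [235.9  207.75] 32.0 [562.1  91.3  36. ]
chip [224.83333333 193.61111111] 31.0 [605.3 125.2  36. ]
chip [216.  186.5] 0.0 [627.2 152.2  36. ]
a [0.653 0.283 0.065]
b [0.475 0.461 0.066]
c [ 0.637 -0.265  0.088]
d [ 0.547 -0.462  0.066]
dish [ 0.773 -0.159  0.003]
case [0.758 0.074 0.023]
225 [(168, [142, 109, 73], 0.001), (169, [145, 115, 89], 0.002), (170, [149, 146, 150], 0.041), (171, [146, 138, 140], 0.045), (172, [149, 143, 147], 0.039), (173, [72, 68, 64], 0.033), (174, [164, 161, 147], 0.029), (175, [160, 156, 144], 0.026), (176, [156, 151, 141], 0.025), (177, [159, 152, 142], 0.028)]
265 [(168, [137, 108, 74], 0.0), (169, [134, 103, 71], 0.0), (170, [144, 110, 75], 0.004), (171, 
[... 506 characters left out ...]
0.026)]
225 [(224, [158, 151, 140]), (225, [162, 158, 146]), (226, [163, 159, 147]), (227, [99, 94, 92]), (228, [86, 83, 85]), (229, [87, 84, 88]), (230, [84, 82, 87]), (231, [87, 82, 85]), (232, [88, 86, 87]), (233, [89, 83, 90])]
265 [(224, [158, 153, 142]), (225, [162, 157, 145]), (226, [162, 157, 146]), (227, [164, 158, 145]), (228, [157, 152, 139]), (229, [115, 111, 106]), (230, [83, 80, 86]), (231, [91, 86, 92]), (232, [87, 83, 86]), (233, [91, 88, 93])]
300 [(224, [159, 153, 142]), (225, [161, 154, 144]), (226, [160, 155, 146]), (227, [165, 160, 148]), (228, [171, 165, 154]), (229, [166, 163, 151]), (230, [163, 158, 147]), (231, [86, 81, 84]), (232, [96, 91, 95]), (233, [94, 90, 94])]
```

```bash
cat > b.py <<'E'
from m import *
im=dict(np.load("top0.npz")); p=im["pixels"].astype(int).sum(2).astype(float)
def edge(line,lo,hi,sub):  # sub-pixel place of the strongest step
    g=np.abs(np.diff(line[lo:hi])); k=g.argmax(); s=slice(max(0,k-1),k+2); return lo+.5+np.average(np.arange(len(g))[s],weights=g[s])
near=np.array([ray(im,u,edge(p[:,u],222,235,0),.026)[:2] for u in range(222,302,3)])
# base of far fence: dark->deck step; right deck edge
far=np.array([ray(im,u,edge(p[:,u],173+int(round((u-225)*.053)),178+int(round((u-225)*.053)),0),.026)[:2] for u in range(222,262,3)])
left=np.array([ray(im,edge(p[v],208,222,0),v,.026)[:2] for v in range(182,224,3)])
right=np.array([ray(im,edge(p[v],300,314,0),v,.026)[:2] for v in range(182,224,3)])
for n,a in zip("near far left right".split(),(near,far,left,right)):
    vx,vy,x,y=cv2.fitLine(a.astype(np.float32),cv2.DIST_HUBER,0,.001,.001).ravel(); print(n,np.degrees(np.arctan2(vy,vx)).round(2),np.round([x*1e3,y*1e3],1),np.ptp(a,axis=0).round(3))
E
python3 b.py
```

```text
near 86.88 [497.2  -8.4] [0.013 0.238]
far 86.6 [664.5  63.9] [0.007 0.12 ]
left -3.23 [582.1 165.7] [0.12  0.007]
right 9.49 [ 570.2 -120.1] [0.12  0.023]
```

move_arm --moves '[{"slide": [0.5, -1, 0], "delta_rot": [0, 0, -0.16], "jaw": 1}, {"slide": [0.8, -1, 0], "delta_rot": [0, 0, -0.16], "jaw": 1}, {"slide": [0.9, -1, 0], "delta_rot": [0, 0, -0.16], "jaw": 1}, {"slide": [1, -1, 0], "delta_rot": [0, 0, -0.16], "jaw": 1}, {"slide": [1, -1, 0], "delta_rot": [0, 0, -0.16], "jaw": 1}, {"slide": [1, -1, 0], "delta_rot": [0, 0, -0.16], "jaw": 1}, {"slide": [1, -1, 0], "delta_rot": [0, 0, -0.16], "jaw": 1}, {"slide": [1, -1, 0], "delta_rot": [0, 0, -0.16], "jaw": 1}, {"slide": [0.8, -1, 0], "delta_rot": [0, 0, -0.16], "jaw": 1}, {"slide": [0, -1, 0], "delta_rot": [0, 0, -0.16], "jaw": 1}, {"slide": [0, -1, 0], "jaw": 1}, {"slide": [0, -1, 0], "jaw": 1}]'

```text
invalid input at $.moves[10]: expected keys slide, delta_rot, jaw
```

move_arm --moves '[{"slide": [0.5, -1, 0], "delta_rot": [0, 0, -0.16], "jaw": 1}, {"slide": [0.8, -1, 0], "delta_rot": [0, 0, -0.16], "jaw": 1}, {"slide": [0.9, -1, 0], "delta_rot": [0, 0, -0.16], "jaw": 1}, {"slide": [1, -1, 0], "delta_rot": [0, 0, -0.16], "jaw": 1}, {"slide": [1, -1, 0], "delta_rot": [0, 0, -0.16], "jaw": 1}, {"slide": [1, -1, 0], "delta_rot": [0, 0, -0.16], "jaw": 1}, {"slide": [1, -1, 0], "delta_rot": [0, 0, -0.16], "jaw": 1}, {"slide": [1, -1, 0], "delta_rot": [0, 0, -0.16], "jaw": 1}, {"slide": [0.8, -1, 0], "delta_rot": [0, 0, -0.16], "jaw": 1}, {"slide": [0, -1, 0], "delta_rot": [0, 0, -0.16], "jaw": 1}, {"slide": [0, -1, 0], "delta_rot": [0, 0, -0.1], "jaw": 1}, {"slide": [0, -1, 0], "delta_rot": [0, 0, 0], "jaw": 1}]'

```text
time: 1.6
eef_pos: [0.4598, 0.2945, 0.2308]
eef_rot: [0.0, 0.889, 0.458, -0.0]
force: [-0.3, -0.0, 0.5]
width: 0.0855
gripper_force: 0.0
```

move_arm --moves '[{"slide": [0, -1, 0], "delta_rot": [0, 0, 0], "jaw": 1}, {"slide": [0, -1, 0], "delta_rot": [0, 0, 0], "jaw": 1}, {"slide": [0, -1, 0], "delta_rot": [0, 0, 0], "jaw": 1}, {"slide": [0, -1, 0], "delta_rot": [0, 0, 0], "jaw": 1}, {"slide": [0, -1, 0], "delta_rot": [0, 0, 0], "jaw": 1}, {"slide": [0, -1, 0], "delta_rot": [0, 0, 0], "jaw": 1}, {"slide": [0, -1, 0], "delta_rot": [0, 0, 0], "jaw": 1}, {"slide": [0, -1, 0], "delta_rot": [0, 0, 0], "jaw": 1}, {"slide": [0, -1, 0], "delta_rot": [0, 0, 0], "jaw": 1}, {"slide": [0, -1, 0], "delta_rot": [0, 0, 0], "jaw": 1}, {"slide": [0, -1, 0], "delta_rot": [0, 0, 0], "jaw": 1}, {"slide": [0, -1, 0], "delta_rot": [0, 0, 0], "jaw": 1}]'

```text
time: 3.1
eef_pos: [0.4599, -0.006, 0.2313]
eef_rot: [-0.0, 0.889, 0.457, 0.0]
force: [0.5, 0.4, 0.8]
width: 0.0855
gripper_force: 0.0
```

move_arm --moves '[{"slide": [0, -1, 0], "delta_rot": [0, 0, 0], "jaw": 1}, {"slide": [0, -1, 0], "delta_rot": [0, 0, 0], "jaw": 1}, {"slide": [0, -1, 0], "delta_rot": [0, 0, 0], "jaw": 1}, {"slide": [0, -1, 0], "delta_rot": [0, 0, 0], "jaw": 1}, {"slide": [0, -1, 0], "delta_rot": [0, 0, 0], "jaw": 1}, {"slide": [0, -1, 0], "delta_rot": [0, 0, 0], "jaw": 1}, {"slide": [-0.1, -1, 0], "delta_rot": [0, 0, 0], "jaw": 1}, {"slide": [-0.2, -1, 0], "delta_rot": [0, 0, 0], "jaw": 1}, {"slide": [-0.2, -1, -0.2], "delta_rot": [0, 0, 0], "jaw": 1}, {"slide": [-0.2, -1, -0.5], "delta_rot": [0, 0, 0], "jaw": 1}, {"slide": [0, -1, -0.5], "delta_rot": [0, 0, 0], "jaw": 1}, {"slide": [0, -0.8, -0.8], "delta_rot": [0, 0, 0], "jaw": 1}]'

```text
time: 4.6
eef_pos: [0.4426, -0.3012, 0.1815]
eef_rot: [0.001, 0.889, 0.457, 0.001]
force: [1.4, 1.0, 0.4]
width: 0.0852
gripper_force: 0.0
```

Run:
```python
from m import *
print(get_state()["eef_pos"])
im=get_image("wrist"); save(im,"w1.png"); P=pts(im); p=im["pixels"].astype(int)
m=(P[:,:,2]>.05)&(P[:,:,2]<.075)&(abs(P[:,:,0]-.443)<.08)&(abs(P[:,:,1]+.3)<.08)
for c in big(m,(0,0,512,384))[:2]: print(cv2.contourArea(c),rect(im,c,.064))
```

```text
[ 0.44256542 -0.3011887   0.18150077]
1457.5 [ 440.6 -299.3   74.2   21.3   54.9]
```

View pics/w1.png

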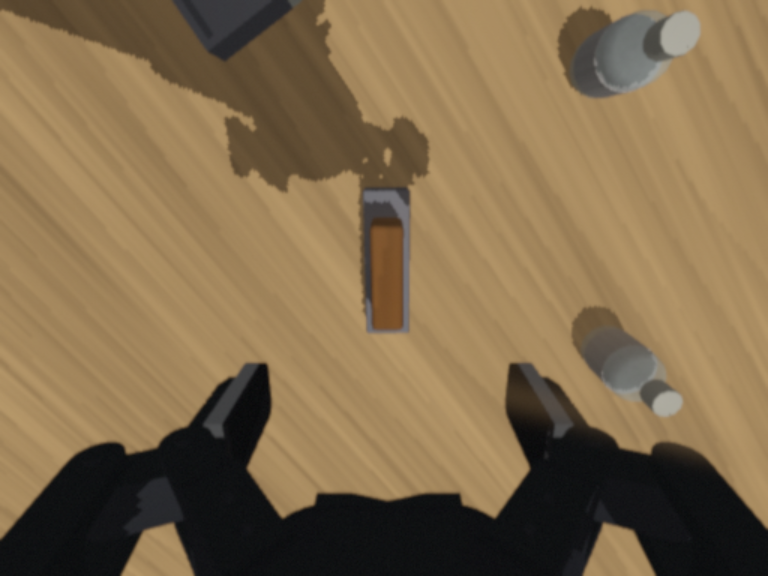

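The wrist view shows the scraper at (387,260), centred between the fingers. It measures 74×21 mm, which matches the grip.

move_arm --moves '[{"slide": [-0.08, 0.08, -1], "delta_rot": [0, 0, 0], "jaw": 1}, {"slide": [0, 0, -1], "delta_rot": [0, 0, 0], "jaw": 1}, {"slide": [0, 0, -1], "delta_rot": [0, 0, 0], "jaw": 1}, {"slide": [0, 0, -1], "delta_rot": [0, 0, 0], "jaw": 1}, {"slide": [0, 0, -1], "delta_rot": [0, 0, 0], "jaw": 1}, {"slide": [0, 0, -0.78], "delta_rot": [0, 0, 0], "jaw": 1}, {"slide": [0, 0, 0], "delta_rot": [0, 0, 0], "jaw": 0}, {"slide": [0, 0, 0], "delta_rot": [0, 0, 0], "jaw": 0}, {"slide": [0, 0, 0], "delta_rot": [0, 0, 0], "jaw": 0}, {"slide": [0, 0, 0], "delta_rot": [0, 0, 0], "jaw": 0}, {"slide": [0, 0, 0], "delta_rot": [0, 0, 0], "jaw": 0}, {"slide": [0, 0, 0], "delta_rot": [0, 0, 0], "jaw": 0}]' --newtons 80

```text
time: 6.15
eef_pos: [0.4417, -0.2979, 0.0378]
eef_rot: [0.001, 0.889, 0.457, 0.001]
force: [-0.4, 0.5, 5.9]
width: 0.0209
gripper_force: 78.8
```

move_arm --moves '[{"slide": [0, 0, 1], "delta_rot": [0, 0, 0], "jaw": 0}, {"slide": [0, 0, 1], "delta_rot": [0, 0, 0], "jaw": 0}, {"slide": [0, 0, 1], "delta_rot": [0, 0, 0], "jaw": 0}, {"slide": [0, 0, 1], "delta_rot": [0, 0, 0], "jaw": 0}, {"slide": [0.5, 0.97, 0], "delta_rot": [0, 0, 0.1], "jaw": 0}, {"slide": [0.5, 0.97, 0], "delta_rot": [0, 0, 0.1], "jaw": 0}, {"slide": [0.5, 0.97, 0], "delta_rot": [0, 0, 0.1], "jaw": 0}, {"slide": [0.5, 0.97, 0], "delta_rot": [0, 0, 0.1], "jaw": 0}, {"slide": [0.5, 0.97, 0], "delta_rot": [0, 0, 0.1], "jaw": 0}, {"slide": [0.5, 0.97, 0], "delta_rot": [0, 0, 0.04], "jaw": 0}, {"slide": [0.5, 0.97, 0], "delta_rot": [0, 0, 0], "jaw": 0}, {"slide": [0.5, 0.97, 0], "delta_rot": [0, 0, 0], "jaw": 0}]'

```text
time: 7.65
eef_pos: [0.5407, -0.1006, 0.1358]
eef_rot: [-0.001, 0.726, 0.688, -0.0]
force: [0.2, 0.4, -0.6]
width: 0.021
gripper_force: 78.9
```

move_arm --moves '[{"slide": [0.5, 0.97, 0], "delta_rot": [0, 0, 0], "jaw": 0}, {"slide": [0.5, 0.97, 0], "delta_rot": [0, 0, 0], "jaw": 0}, {"slide": [0.5, 0.97, 0], "delta_rot": [0, 0, 0], "jaw": 0}, {"slide": [0.5, 0.97, 0], "delta_rot": [0, 0, 0], "jaw": 0}, {"slide": [0.5, 0.97, 0], "delta_rot": [0, 0, 0], "jaw": 0}, {"slide": [0.5, 0.97, 0], "delta_rot": [0, 0, 0], "jaw": 0}, {"slide": [0.5, 0.97, 0], "delta_rot": [0, 0, 0], "jaw": 0}, {"slide": [0.5, 0.97, 0], "delta_rot": [0, 0, 0], "jaw": 0}, {"slide": [0, 0, 0], "delta_rot": [0, 0, 0], "jaw": 0}]'

```text
time: 8.78
eef_pos: [0.6417, 0.0956, 0.1364]
eef_rot: [-0.0, 0.725, 0.689, 0.001]
force: [0.2, 0.3, -1.8]
width: 0.0205
gripper_force: 78.8
```

Run:
```python
from m import *
from scipy.spatial.transform import Rotation as Ro
s=get_state(); print(s["eef_pos"],s["force"],Ro.from_quat(s["eef_rot"],scalar_first=True).as_matrix()[:,1:].T.round(3))
im=get_image("side"); save(im,"s2.png",(180,140,340,260),4.5)
```

```text
[0.64170474 0.09556618 0.1364417 ] [ 0.16708019  0.33653675 -1.84692092] [[ 0.999 -0.05   0.   ]
 [ 0.     0.002 -1.   ]]
```

View pics/s2.png

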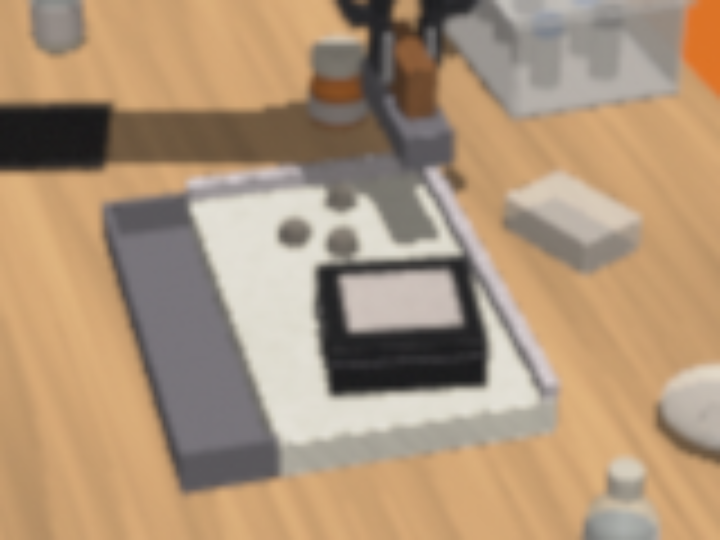

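The scraper is held upright above the free strip between the chips and the far fence. Next I lower it and sweep.

move_arm --moves '[{"slide": [0, -0.25, -0.6], "delta_rot": [0, 0, 0], "jaw": 0}, {"slide": [0, 0, -0.8], "delta_rot": [0, 0, 0], "jaw": 0}, {"slide": [0, 0, -0.8], "delta_rot": [0, 0, 0], "jaw": 0}, {"slide": [0, 0, -0.62], "delta_rot": [0, 0, 0], "jaw": 0}, {"slide": [0, 0, 0], "delta_rot": [0, 0, 0], "jaw": 0}]'

```text
time: 9.45
eef_pos: [0.6404, 0.0842, 0.065]
eef_rot: [-0.0, 0.727, 0.687, -0.001]
force: [-0.3, 0.4, -2.0]
width: 0.0208
gripper_force: 79.6
```

move_arm --moves '[{"slide": [0, 0.16, 0], "delta_rot": [0, 0, 0], "jaw": 0}, {"slide": [-0.4, 0.02, 0], "delta_rot": [0, 0, 0], "jaw": 0}, {"slide": [-0.4, 0.02, 0], "delta_rot": [0, 0, 0], "jaw": 0}, {"slide": [-0.4, 0.02, 0], "delta_rot": [0, 0, 0], "jaw": 0}, {"slide": [-0.4, 0.02, 0], "delta_rot": [0, 0, 0], "jaw": 0}, {"slide": [-0.4, 0.02, 0], "delta_rot": [0, 0, 0], "jaw": 0}, {"slide": [-0.4, 0.02, 0], "delta_rot": [0, 0, 0], "jaw": 0}, {"slide": [-0.4, 0.02, 0], "delta_rot": [0, 0, 0], "jaw": 0}, {"slide": [-0.4, 0.02, 0], "delta_rot": [0, 0, 0], "jaw": 0}, {"slide": [-0.4, 0.02, 0], "delta_rot": [0, 0, 0], "jaw": 0}, {"slide": [0, 0, 0], "delta_rot": [0, 0, 0], "jaw": 0}]'

```text
time: 10.82
eef_pos: [0.5494, 0.093, 0.066]
eef_rot: [-0.001, 0.726, 0.687, -0.0]
force: [0.4, 0.3, -1.0]
width: 0.0205
gripper_force: 79.6
```

Run:
```python
from m import *
im=get_image("side"); save(im,"s3.png",(180,140,340,260),4.5)
```

```text
(no output)
```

View pics/s3.png

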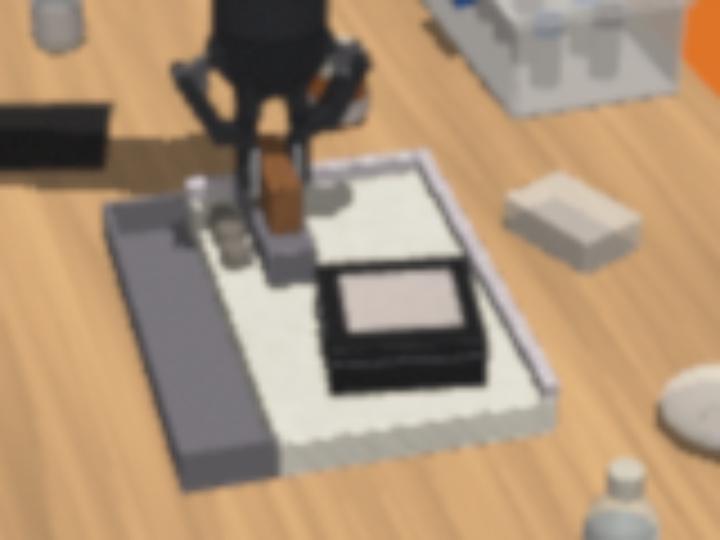

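Two chips are clearly visible at (228,238) in front of the scraper's face and none are behind it, so I keep going over the edge.

move_arm --moves '[{"slide": [-0.4, 0.02, 0], "delta_rot": [0, 0, 0], "jaw": 0}, {"slide": [-0.4, 0.02, 0], "delta_rot": [0, 0, 0], "jaw": 0}, {"slide": [-0.4, 0.02, 0], "delta_rot": [0, 0, 0], "jaw": 0}, {"slide": [-0.4, 0.02, 0], "delta_rot": [0, 0, 0], "jaw": 0}, {"slide": [-0.16, 0, 0], "delta_rot": [0, 0, 0], "jaw": 0}, {"slide": [0, 0, 0], "delta_rot": [0, 0, 0], "jaw": 0}, {"slide": [0, 0, 0.8], "delta_rot": [0, 0, 0], "jaw": 0}, {"slide": [0, 0, 1], "delta_rot": [0, 0, 0], "jaw": 0}, {"slide": [0, -0.9, 0.6], "delta_rot": [0, 0, 0], "jaw": 0}, {"slide": [0, -1, 0], "delta_rot": [0, 0, 0], "jaw": 0}, {"slide": [0, -1, 0], "delta_rot": [0, 0, 0], "jaw": 0}, {"slide": [0, -1, 0], "delta_rot": [0, 0, 0], "jaw": 0}]'

```text
time: 12.38
eef_pos: [0.5063, -0.0056, 0.1264]
eef_rot: [0.0, 0.727, 0.686, -0.0]
force: [0.1, 0.1, -1.3]
width: 0.0206
gripper_force: 79.7
```

Run:
```python
from m import *
im=get_image("side"); save(im,"s4.png",(180,140,340,260),4.5); print(get_state()["eef_pos"])
```

```text
[ 0.50600636 -0.01034028  0.126584  ]
```

View pics/s4.png

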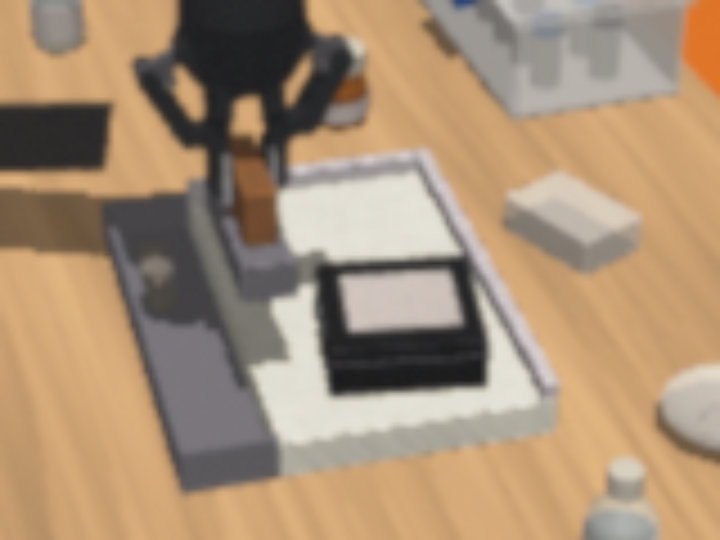

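move_arm --moves '[{"slide": [0.06, -0.7, 0], "delta_rot": [0, 0, 0], "jaw": 0}, {"slide": [0, -0.7, 0], "delta_rot": [0, 0, 0], "jaw": 0}, {"slide": [0, 0, 0], "delta_rot": [0, 0, 0], "jaw": 0}]'

```text
time: 12.8
eef_pos: [0.5076, -0.0408, 0.1264]
eef_rot: [0.0, 0.728, 0.685, -0.0]
force: [0.6, 0.4, -1.3]
width: 0.0206
gripper_force: 79.7
```

Run:
```python
from m import *
im=get_image("top"); p=im["pixels"].astype(float); print(get_state()["eef_pos"])
q=im["pixels"][165:260,200:320,::-1]; q=cv2.convertScaleAbs(q,alpha=1.6,beta=10); cv2.imwrite("pics/t5.png",cv2.resize(q,None,fx=6,fy=6,interpolation=cv2.INTER_CUBIC))
```

```text
[ 0.50773291 -0.03917315  0.12625487]
```

View pics/t5.png

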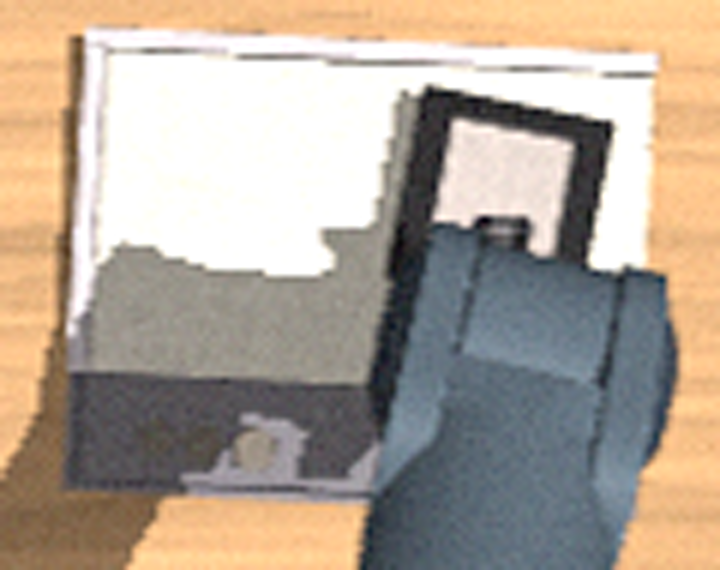

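The deck is clear. The trough holds the lit chip at (255,450) and two more in shadow near (150,435) and (195,437). Now I push the box to the far fence.

move_arm --moves '[{"slide": [0, -0.15, -0.8], "delta_rot": [0, 0, 0], "jaw": 0}, {"slide": [0, 0, -0.9], "delta_rot": [0, 0, 0], "jaw": 0}, {"slide": [0, 0, -0.7], "delta_rot": [0, 0, 0], "jaw": 0}, {"slide": [0.3, -0.02, 0], "delta_rot": [0, 0, 0], "jaw": 0}, {"slide": [0.3, -0.02, 0], "delta_rot": [0, 0, 0], "jaw": 0}, {"slide": [0.3, -0.02, 0], "delta_rot": [0, 0, 0], "jaw": 0}, {"slide": [0.3, -0.02, 0], "delta_rot": [0, 0, 0], "jaw": 0}, {"slide": [0.2, -0.01, 0], "delta_rot": [0, 0, 0], "jaw": 0}, {"slide": [0, 0, 0], "delta_rot": [0, 0, 0], "jaw": 0}]'

```text
time: 13.98
eef_pos: [0.544, -0.0434, 0.0664]
eef_rot: [0.0, 0.726, 0.687, 0.0]
force: [-0.3, 1.0, -1.3]
width: 0.0203
gripper_force: 79.7
```

move_arm --moves '[{"slide": [0.08, 0, 0], "delta_rot": [0, 0, 0], "jaw": 0}, {"slide": [0, 0, 0], "delta_rot": [0, 0, 0], "jaw": 0}]'

```text
time: 14.22
eef_pos: [0.5447, -0.0434, 0.0662]
eef_rot: [-0.0, 0.726, 0.687, -0.0]
force: [-1.8, -0.4, -0.5]
width: 0.0213
gripper_force: 79.8
```

move_arm --moves '[{"slide": [0.08, 0, 0], "delta_rot": [0, 0, 0], "jaw": 0}, {"slide": [0, 0, 0], "delta_rot": [0, 0, 0], "jaw": 0}]'

```text
time: 14.48
eef_pos: [0.5454, -0.0434, 0.0659]
eef_rot: [-0.002, 0.727, 0.687, -0.001]
force: [-4.8, 0.4, 1.9]
width: 0.0206
gripper_force: 80.1
```

move_arm --moves '[{"slide": [0.06, 0, 0], "delta_rot": [0, 0, 0], "jaw": 0}, {"slide": [-0.5, 0, 0], "delta_rot": [0, 0, 0], "jaw": 0}, {"slide": [0, 0, 1], "delta_rot": [0, 0, 0], "jaw": 0}, {"slide": [0, 0, 1], "delta_rot": [0, 0, 0.1], "jaw": 0}, {"slide": [0, -0.4, 0.5], "delta_rot": [0, 0, 0.16], "jaw": 0}, {"slide": [0.3, -0.5, 0], "delta_rot": [0, 0, 0.16], "jaw": 0}, {"slide": [0.4, -0.5, 0], "delta_rot": [0, 0, 0.16], "jaw": 0}, {"slide": [0.4, -0.5, 0], "delta_rot": [0, 0, 0.16], "jaw": 0}, {"slide": [0.4, -0.5, 0], "delta_rot": [0, 0, 0.16], "jaw": 0}, {"slide": [0.4, -0.5, 0], "delta_rot": [0, 0, 0.16], "jaw": 0}, {"slide": [0.4, -0.5, 0], "delta_rot": [0, 0, 0.16], "jaw": 0}, {"slide": [0, -0.3, 0], "delta_rot": [0, 0, 0.16], "jaw": 0}]'

```text
time: 15.98
eef_pos: [0.5956, -0.1371, 0.1294]
eef_rot: [0.002, 0.088, 0.996, -0.0]
force: [-0.2, -0.5, -0.9]
width: 0.0207
gripper_force: 79.7
```

move_arm --moves '[{"slide": [0, 0, 0], "delta_rot": [0, 0, 0.12], "jaw": 0}, {"slide": [0, 0, 0], "delta_rot": [0, 0, 0], "jaw": 0}]'

```text
time: 16.23
eef_pos: [0.5944, -0.1364, 0.1292]
eef_rot: [0.001, 0.029, 1.0, -0.0]
force: [0.3, 0.4, -2.3]
width: 0.0206
gripper_force: 79.7
```

Run:
```python
from m import *
from scipy.spatial.transform import Rotation as Ro
s=get_state(); print(s["eef_pos"],s["joint_pos"][6],Ro.from_quat(s["eef_rot"],scalar_first=True).as_matrix()[:,1:].T.round(3))
im=get_image("top"); p=im["pixels"].astype(int)
q=im["pixels"][165:260,200:320,::-1]; q=cv2.convertScaleAbs(q,alpha=1.6,beta=10); cv2.imwrite("pics/t6.png",cv2.resize(q,None,fx=6,fy=6,interpolation=cv2.INTER_CUBIC))
```

```text
[ 0.59441913 -0.13638962  0.12918412] 1.831951936059237 [[ 0.058  0.998 -0.   ]
 [ 0.003 -0.    -1.   ]]
```

View pics/t6.png

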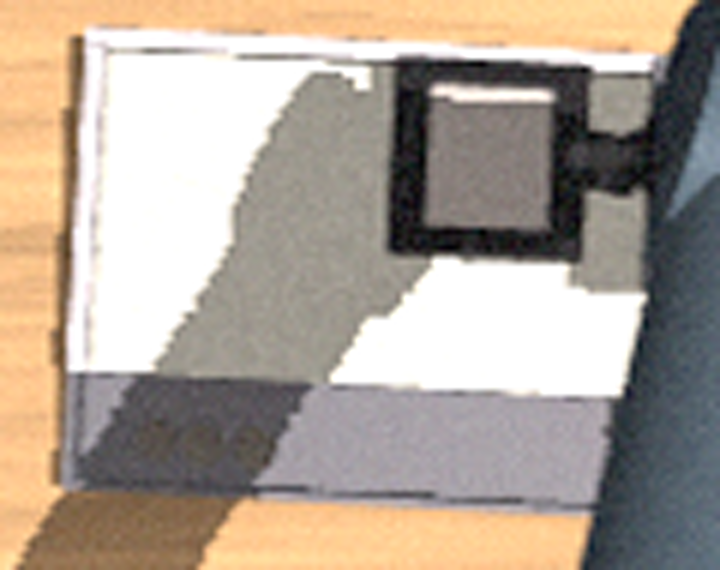

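All three chips are in the trough at about (155,437), (205,440) and (250,440), and the box sits square against the far fence. Next I push it left.

move_arm --moves '[{"slide": [-0.2, 0, -0.8], "delta_rot": [0, 0, 0], "jaw": 0}, {"slide": [0, 0, -0.9], "delta_rot": [0, 0, 0], "jaw": 0}, {"slide": [0, 0, -0.8], "delta_rot": [0, 0, 0], "jaw": 0}, {"slide": [0.03, 0.6, 0], "delta_rot": [0, 0, 0], "jaw": 0}, {"slide": [0.03, 0.5, 0], "delta_rot": [0, 0, 0], "jaw": 0}, {"slide": [0.03, 0.5, 0], "delta_rot": [0, 0, 0], "jaw": 0}, {"slide": [0.03, 0.5, 0], "delta_rot": [0, 0, 0], "jaw": 0}, {"slide": [0.03, 0.5, 0], "delta_rot": [0, 0, 0], "jaw": 0}, {"slide": [0.03, 0.5, 0], "delta_rot": [0, 0, 0], "jaw": 0}, {"slide": [0.03, 0.5, 0], "delta_rot": [0, 0, 0], "jaw": 0}, {"slide": [0.03, 0.5, 0], "delta_rot": [0, 0, 0], "jaw": 0}, {"slide": [0.03, 0.5, 0], "delta_rot": [0, 0, 0], "jaw": 0}]'

```text
time: 17.77
eef_pos: [0.5951, -0.0209, 0.0663]
eef_rot: [-0.0, 0.028, 1.0, -0.0]
force: [-1.4, -4.8, 0.5]
width: 0.0206
gripper_force: 80.0
```

move_arm --moves '[{"slide": [0.03, 0.5, 0], "delta_rot": [0, 0, 0], "jaw": 0}, {"slide": [0.03, 0.5, 0], "delta_rot": [0, 0, 0], "jaw": 0}, {"slide": [0.03, 0.5, 0], "delta_rot": [0, 0, 0], "jaw": 0}, {"slide": [0.02, 0.4, 0], "delta_rot": [0, 0, 0], "jaw": 0}, {"slide": [0.01, 0.2, 0], "delta_rot": [0, 0, 0], "jaw": 0}, {"slide": [0, 0, 0], "delta_rot": [0, 0, 0], "jaw": 0}]'

```text
time: 18.52
eef_pos: [0.5988, 0.0334, 0.0661]
eef_rot: [0.0, 0.027, 1.0, 0.001]
force: [0.3, 0.2, -1.7]
width: 0.0207
gripper_force: 79.8
```

move_arm --moves '[{"slide": [0, 0.08, 0], "delta_rot": [0, 0, 0], "jaw": 0}, {"slide": [0, 0, 0], "delta_rot": [0, 0, 0], "jaw": 0}]'

```text
time: 18.77
eef_pos: [0.5989, 0.0341, 0.0663]
eef_rot: [0.0, 0.028, 1.0, 0.0]
force: [-0.4, -0.5, -2.5]
width: 0.0205
gripper_force: 79.8
```

move_arm --moves '[{"slide": [0, 0.08, 0], "delta_rot": [0, 0, 0], "jaw": 0}, {"slide": [0, 0, 0], "delta_rot": [0, 0, 0], "jaw": 0}]'

```text
time: 19.02
eef_pos: [0.5987, 0.0358, 0.0664]
eef_rot: [0.0, 0.028, 1.0, 0.0]
force: [-0.0, -0.5, -1.7]
width: 0.0209
gripper_force: 79.7
```

move_arm --moves '[{"slide": [0, 0.1, 0], "delta_rot": [0, 0, 0], "jaw": 0}, {"slide": [0, 0, 0], "delta_rot": [0, 0, 0], "jaw": 0}]'

```text
time: 19.27
eef_pos: [0.5988, 0.0367, 0.0664]
eef_rot: [0.0, 0.028, 1.0, -0.001]
force: [0.0, -3.8, -2.2]
width: 0.0206
gripper_force: 79.6
```

move_arm --moves '[{"slide": [0, 0.08, 0], "delta_rot": [0, 0, 0], "jaw": 0}, {"slide": [0, 0, 0], "delta_rot": [0, 0, 0], "jaw": 0}]'

```text
time: 19.52
eef_pos: [0.5987, 0.0368, 0.0665]
eef_rot: [0.0, 0.029, 1.0, -0.002]
force: [0.9, -5.5, -1.2]
width: 0.0204
gripper_force: 79.7
```

move_arm --moves '[{"slide": [0, 0.08, 0], "delta_rot": [0, 0, 0], "jaw": 0}, {"slide": [0, 0, 0], "delta_rot": [0, 0, 0], "jaw": 0}]'

```text
time: 19.77
eef_pos: [0.5987, 0.0369, 0.0665]
eef_rot: [0.0, 0.029, 1.0, -0.003]
force: [-0.2, -9.3, -2.0]
width: 0.0209
gripper_force: 79.7
```

move_arm --moves '[{"slide": [0, -0.6, 0], "delta_rot": [0, 0, 0], "jaw": 0}, {"slide": [0, 0, 0.9], "delta_rot": [0, 0, 0], "jaw": 0}, {"slide": [0, 0, 0.9], "delta_rot": [0, 0, 0], "jaw": 0}, {"slide": [-1, 0, 0.5], "delta_rot": [0, 0, 0], "jaw": 0}, {"slide": [-1, 0.6, 0], "delta_rot": [0, 0, 0], "jaw": 0}, {"slide": [-1, 1, 0], "delta_rot": [0, 0, 0], "jaw": 0}, {"slide": [-0.6, 1, 0], "delta_rot": [0, 0, 0], "jaw": 0}, {"slide": [0, 0.8, 0], "delta_rot": [0, 0, 0], "jaw": 0}, {"slide": [0, 0, 0], "delta_rot": [0, 0, 0], "jaw": 0}]'

```text
time: 20.9
eef_pos: [0.508, 0.1155, 0.1241]
eef_rot: [0.0, 0.025, 1.0, 0.001]
force: [-0.4, 0.0, -1.2]
width: 0.0206
gripper_force: 79.8
```

Run:
```python
from m import *
print(get_state()["eef_pos"])
for n,b in(("side",(225,155,305,215)),("top",(205,160,285,220))):
    im=get_image(n); x0,y0,x1,y1=b; q=cv2.convertScaleAbs(im["pixels"][y0:y1,x0:x1,::-1],alpha=1.5,beta=10)
    cv2.imwrite("pics/"+n+"7.png",cv2.resize(q,None,fx=5,fy=5,interpolation=cv2.INTER_CUBIC))
cv2.imwrite("pics/m7.png",np.hstack([cv2.imread("pics/side7.png"),cv2.imread("pics/top7.png")]))
```

```text
[0.50800561 0.11548886 0.12411525]
```

View pics/m7.png

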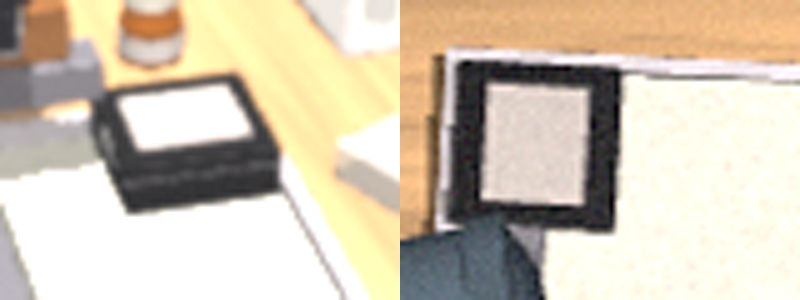

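The box looks flush in the corner in both views. I'll give it one gentle confirming nudge toward the far fence with the scraper's end.

move_arm --moves '[{"slide": [0, 0, -0.8], "delta_rot": [0, 0, 0], "jaw": 0}, {"slide": [0, 0, -0.8], "delta_rot": [0, 0, 0], "jaw": 0}, {"slide": [0, 0, -0.7], "delta_rot": [0, 0, 0], "jaw": 0}, {"slide": [0.12, 0, 0], "delta_rot": [0, 0, 0], "jaw": 0}, {"slide": [0.08, 0, 0], "delta_rot": [0, 0, 0], "jaw": 0}, {"slide": [0, 0, 0], "delta_rot": [0, 0, 0], "jaw": 0}]'

```text
time: 21.75
eef_pos: [0.5105, 0.1107, 0.0654]
eef_rot: [-0.003, 0.028, 1.0, -0.001]
force: [-5.6, -2.3, -2.0]
width: 0.021
gripper_force: 79.7
```

move_arm --moves '[{"slide": [0.08, 0, 0], "delta_rot": [0, 0, 0], "jaw": 0}, {"slide": [0, 0, 0], "delta_rot": [0, 0, 0], "jaw": 0}]'

```text
time: 22.0
eef_pos: [0.5105, 0.1107, 0.0654]
eef_rot: [-0.005, 0.028, 1.0, -0.001]
force: [-8.5, -1.9, 1.8]
width: 0.0208
gripper_force: 80.4
```

move_arm --moves '[{"slide": [0.08, 0, 0], "delta_rot": [0, 0, 0], "jaw": 0}, {"slide": [0, 0, 0], "delta_rot": [0, 0, 0], "jaw": 0}]'

```text
time: 22.25
eef_pos: [0.5106, 0.1108, 0.0652]
eef_rot: [-0.007, 0.028, 1.0, -0.001]
force: [-12.2, -1.4, 5.2]
width: 0.0206
gripper_force: 80.8
```

move_arm --moves '[{"slide": [-0.45, 0, 0], "delta_rot": [0, 0, 0], "jaw": 0}, {"slide": [0, 0, 0.9], "delta_rot": [0, 0, 0], "jaw": 0}, {"slide": [0, 0, 0.9], "delta_rot": [0, 0, 0], "jaw": 0}, {"slide": [0, 0, 0.6], "delta_rot": [0, 0, 0], "jaw": 0}, {"slide": [-0.45, 0.9, 0], "delta_rot": [0, 0, -0.1], "jaw": 0}, {"slide": [-0.45, 1, 0], "delta_rot": [0, 0, -0.1], "jaw": 0}, {"slide": [-0.45, 1, 0], "delta_rot": [0, 0, 0], "jaw": 0}, {"slide": [-0.45, 1, 0], "delta_rot": [0, 0, 0], "jaw": 0}, {"slide": [-0.45, 1, 0], "delta_rot": [0, 0, 0], "jaw": 0}, {"slide": [-0.45, 1, 0], "delta_rot": [0, 0, 0], "jaw": 0}, {"slide": [-0.45, 1, 0], "delta_rot": [0, 0, 0], "jaw": 0}, {"slide": [-0.45, 1, 0], "delta_rot": [0, 0, 0], "jaw": 0}]'

```text
time: 23.75
eef_pos: [0.4164, 0.3108, 0.1269]
eef_rot: [0.001, 0.132, 0.991, 0.001]
force: [0.9, 0.5, -1.4]
width: 0.0206
gripper_force: 79.8
```

move_arm --moves '[{"slide": [-0.2, 0.7, 0], "delta_rot": [0, 0, 0], "jaw": 0}, {"slide": [0, 0, 0], "delta_rot": [0, 0, 0], "jaw": 0}, {"slide": [0, 0, 0], "delta_rot": [0, 0, 0], "jaw": 0}]'

```text
time: 24.12
eef_pos: [0.412, 0.3256, 0.1263]
eef_rot: [0.0, 0.133, 0.991, -0.0]
force: [0.8, -0.5, -1.9]
width: 0.0201
gripper_force: 79.8
```

Run:
```python
from m import *
from scipy.spatial.transform import Rotation as Ro
s=get_state(); print(s["eef_pos"],Ro.from_quat(s["eef_rot"],scalar_first=True).as_matrix()[:,1:].T.round(3))
```

```text
[0.41195643 0.3256314  0.12625055] [[ 0.264  0.965 -0.001]
 [ 0.    -0.001 -1.   ]]
```

move_arm --moves '[{"slide": [-0.32, 0.22, -0.8], "delta_rot": [0, 0, 0], "jaw": 0}, {"slide": [0, 0, -0.9], "delta_rot": [0, 0, 0], "jaw": 0}, {"slide": [0, 0, -0.9], "delta_rot": [0, 0, 0], "jaw": 0}, {"slide": [0, 0, -0.6], "delta_rot": [0, 0, 0], "jaw": 0}, {"slide": [0, 0, -0.16], "delta_rot": [0, 0, 0], "jaw": 0}, {"slide": [0, 0, 0], "delta_rot": [0, 0, 0], "jaw": 0}]'

```text
time: 24.88
eef_pos: [0.4037, 0.3322, 0.0425]
eef_rot: [0.0, 0.133, 0.991, 0.0]
force: [0.4, 0.5, -1.8]
width: 0.0207
gripper_force: 79.8
```

move_arm --moves '[{"slide": [0, 0, -0.06], "delta_rot": [0, 0, 0], "jaw": 0}, {"slide": [0, 0, -0.04], "delta_rot": [0, 0, 0], "jaw": 0}, {"slide": [0, 0, 0], "delta_rot": [0, 0, 0], "jaw": 0}]'

```text
time: 25.25
eef_pos: [0.4036, 0.3329, 0.0405]
eef_rot: [0.0, 0.132, 0.991, 0.001]
force: [-0.3, 0.5, 1.6]
width: 0.0209
gripper_force: 80.0
```

The scraper is touching the pad. I release it and retreat straight up.

move_arm --moves '[{"slide": [0, 0, 0], "delta_rot": [0, 0, 0], "jaw": 1}, {"slide": [0, 0, 0], "delta_rot": [0, 0, 0], "jaw": 1}, {"slide": [0, 0, 0], "delta_rot": [0, 0, 0], "jaw": 1}, {"slide": [0, 0, 0], "delta_rot": [0, 0, 0], "jaw": 1}, {"slide": [0, 0, 0.6], "delta_rot": [0, 0, 0], "jaw": 1}, {"slide": [0, 0, 1], "delta_rot": [0, 0, 0], "jaw": 1}, {"slide": [0, 0, 1], "delta_rot": [0, 0, 0], "jaw": 1}, {"slide": [0, 0, 1], "delta_rot": [0, 0, 0], "jaw": 1}, {"slide": [0, 0, 1], "delta_rot": [0, 0, 0], "jaw": 1}, {"slide": [0, 0, 1], "delta_rot": [0, 0, 0], "jaw": 1}, {"slide": [0, 0, 1], "delta_rot": [0, 0, 0], "jaw": 1}, {"slide": [0, 0, 1], "delta_rot": [0, 0, 0], "jaw": 1}]'

```text
time: 26.75
eef_pos: [0.4032, 0.3322, 0.2317]
eef_rot: [0.0, 0.132, 0.991, 0.001]
force: [0.4, -0.2, 0.8]
width: 0.0857
gripper_force: 0.0
```

move_arm --moves '[{"slide": [-0.4, 1, 0], "delta_rot": [0, 0, 0], "jaw": 1}, {"slide": [-0.4, 1, 0], "delta_rot": [0, 0, 0], "jaw": 1}, {"slide": [-0.4, 1, 0], "delta_rot": [0, 0, 0], "jaw": 1}, {"slide": [-0.4, 1, 0], "delta_rot": [0, 0, 0], "jaw": 1}, {"slide": [-0.4, 1, 0], "delta_rot": [0, 0, 0], "jaw": 1}, {"slide": [-0.4, 1, 0], "delta_rot": [0, 0, 0], "jaw": 1}, {"slide": [-0.4, 1, 0], "delta_rot": [0, 0, 0], "jaw": 1}, {"slide": [-0.4, 1, 0], "delta_rot": [0, 0, 0], "jaw": 1}, {"slide": [-0.4, 1, 0], "delta_rot": [0, 0, 0], "jaw": 1}, {"slide": [-0.4, 1, 0], "delta_rot": [0, 0, 0], "jaw": 1}, {"slide": [0, 0, 0], "delta_rot": [0, 0, 0], "jaw": 1}]'

```text
time: 28.12
eef_pos: [0.3002, 0.5852, 0.2295]
eef_rot: [-0.001, 0.13, 0.992, 0.0]
force: [-0.8, -0.4, 0.5]
width: 0.0854
gripper_force: 0.0
```

Run:
```python
from m import *
im=get_image("top"); p=im["pixels"].astype(int); P=pts(im); print(get_state()["eef_pos"])
print("grip",[rect(im,c,.067) for c in big((P[:,:,2]>.05)&(P[:,:,2]<.08),(130,220,195,300))[:1]])
print("box",[rect(im,c,.062) for c in big(p.max(2)<70,(210,165,270,222))[:1]])
q=cv2.convertScaleAbs(im["pixels"][160:290,120:330,::-1],alpha=1.5,beta=10)
cv2.imwrite("pics/t8.png",cv2.resize(q,None,fx=3.8,fy=3.8,interpolation=cv2.INTER_CUBIC))
```

```text
[0.30200067 0.58328463 0.22949372]
grip [array([407.5, 330.9,  25.2,  75.3,  74.9])]
box [array([618.4, 102.8,  99.8,  98.7,  86. ])]
```

View pics/t8.png

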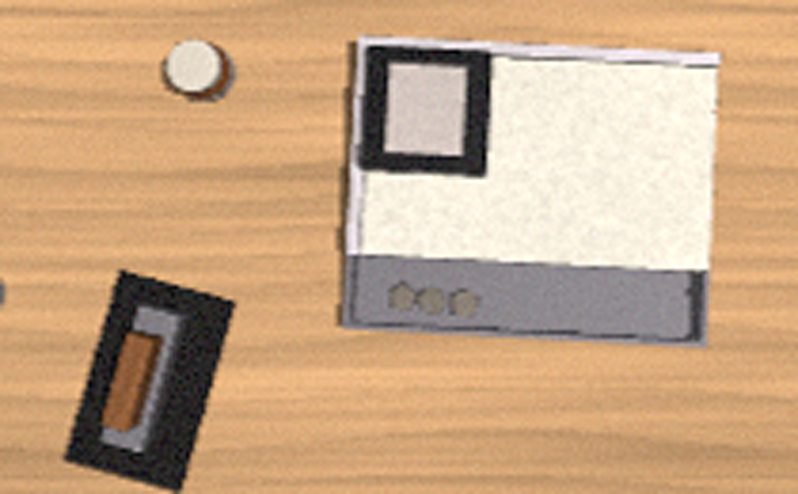

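The three chips lie in the trough at about (400,297), (433,300) and (465,303). The box is flush in the corner, and the scraper stands centred on its pad at (145,380). I'm handing in.

```bash
python3 -c "from bench import close_job; print(close_job())"
```

```text
the job is handed in; nothing more can be done
None
```

I handed the job in at about 28 s of the 72 s allowed: the final top view showed all three chips in the trough, the slide box flush against both fences, and the scraper centred on its pad; the judge's verdict was not returned.

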